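Load the ring stand and hold its index plunger out

TASK

On the decorating turntable, put each of the two loose wooden rings down over the post that fits its hole (large ring on the thick post, small ring on the thin post) so that both lie flat on the board, and let go of them. Then grip the black knob of the turntable's sprung index plunger, pull it straight up all the way to its stop so that its pin is clear of the hole in the board, and finish while still holding it up there. Do not turn the board, and leave the glass jar, the pine cone and the brush where they are.

Things in the scene. Friction and masses are not known exactly. Their poses are not given: they have to be found in the camera images.
- ring_large: loose turned ring of plain pale wood lying flat on the table: outer diameter 66 mm, hole 42 mm, 24 mm high, about 45 g. Origin: centre of its underside, z up along its axis.
- ring_small: loose turned ring of the same wood lying flat on the table: outer diameter 48 mm, hole 24 mm, 24 mm high, about 25 g. Origin: centre of its underside, z up along its axis.
- post_large (a point): foot of the thick post: the point on its axis on the top face of the turntable's board. Upright wooden post, diameter 36 mm, 34 mm high, its top 6 mm coned to 28 mm. The board is round plywood, 230 mm across, its top face 40 mm above the table, on a grey round foot fixed to the table; the two posts stand 60 mm either way from its centre.
- post_small (a point): foot of the thin post: the point on its axis on the top face of the same board. Upright wooden post, diameter 18 mm, 34 mm high, its top 5 mm coned to 12 mm.
- knob (a point): black round knob of the sprung index plunger, 26 mm in diameter, 28 mm high, upright; it rises with the plunger. This point: centre of its underside, 66 mm above the table while in; z up. It sits 5 mm above a steel arm (34 mm wide, top face 61 mm above the table) at the board's rim, 100 mm from the board's centre, square to the line of the posts; the arm's upright stands outside the board.
- plunger (a joint): lift of the index plunger in m: 0 = sprung fully in (its 8 mm pin reaches 12 mm into the hole in the board and locks it), 0.022 = pulled up to its stop. The spring pushes it back down with 6 N when in, 11.5 N at the stop. It does not stay up by itself.
- board (a joint): turn of the turntable's board in rad: 0 at the start, where the pin sits in its hole; positive counter-clockwise from above. Locked to about half a degree while the pin is in; it turns with slight friction when the pin is out.
- glass_jar: glass jar with a white cap, 64 mm in diameter, 75 mm high, standing on the table. Origin: centre of its underside. Leave alone.
- pine_cone: brown pine cone, 66 mm wide and high, standing on the table. Origin: centre of its underside. Leave alone.
- brush: brush with a wooden handle and a flat head, about 0.2 m long, lying on the table along its own x axis. Origin: on its underside. Leave alone.
Not all that is in view belongs to the job. What is shaped like the ring_small but turquoise is not meant. Leave any blue or red look-alike of the ring_large alone.

How it is judged:
On the way, in this order (a step that is already met when the one before it is completed fails the run):
1. both rings lie flat on the board around their own posts, let go, with the plunger still in (horizontal distance between ring_large and post_large below 0.006 m and z of ring_large in the frame of post_large between -0.003 and 0.003 m and angle between each of ring_large, ring_small's own z axis and vertical below 0.07 rad and horizontal distance between ring_small and post_small below 0.006 m and z of ring_small in the frame of post_small between -0.003 and 0.003 m and contact force between the fingers and ring_large below 0.1 N and contact force between the fingers and ring_small below 0.1 N and value of joint plunger below 0.004 m), for 0.2 s.
2. the plunger is pulled up to its stop by the knob (value of joint plunger above 0.018 m and contact force between the fingers and plunger above 3 N), for 0.2 s.
At the end, for the whole second after the job is handed in: Through the last second the fingers hold the knob (more than 3 N) with the plunger lifted more than 18 mm of its 22 mm, nothing else touching the knob; each ring lies flat on the board (within 3 mm and 4 degrees) around its own post (axes within 6 mm); the board is within 0.1 rad of its start (all of step 2 and horizontal distance between ring_large and post_large below 0.006 m and z of ring_large in the frame of post_large between -0.003 and 0.003 m and angle between each of ring_large, ring_small's own z axis and vertical below 0.07 rad and horizontal distance between ring_small and post_small below 0.006 m and z of ring_small in the frame of post_small between -0.003 and 0.003 m and contact force between plunger and ring_large below 0.1 N and contact force between plunger and ring_small below 0.1 N and value of joint board between -0.1 and 0.1 rad); the arm keeps its last pose, push and grip.
It fails at once if the glass jar, pine cone or brush was moved by more than 30 mm (distance of any of glass_jar, pine_cone, brush from where it was at the start of the episode above 0.03 m).
It fails at once if the board was turned by more than 0.2 rad (value of joint board above 0.2 rad or value of joint board below -0.2 rad).
It also fails if it takes over 61 s, if anything falls off the work surface, if the arm or the gripper's body presses on something with over 40 N, if the wrist force passes 120 N, or if a joint passes its speed limit or range.

ROBOT

A 7-joint arm with a two-finger parallel gripper is mounted at the origin on the work surface. World frame = base frame: x ahead of the robot, y to its left, z up, the work surface at z = 0. Lengths are in m, angles in rad, forces in N, time in s.
With the tool pointing down it reaches from about 0.425 to 0.95 m from the base axis. Payload 4.7 kg.
Tool frame: the origin (TCP) lies on the centre line of the jaws, within the pads' length; the fingertips stand 22 mm ahead of it and the grasp point (between the pads) lies 3 mm ahead of it; z points along the fingers, y is the line along which they close (so a half turn about z gives the same grasp; the last joint's range is limited). The gripper opens to 85 mm and grips with 20 to 120 N. Pads are 22 mm wide; open, the fingers measure 114 mm over their backs; the gripper's body (76 mm by 85 mm) begins 54 mm behind the grasp point. The pads swing forward as they close: fully open they stand 13 mm farther back than shut.
Start: joints at [-1.332, 0.469, -0.049, 1.532, 0.024, 1.141, -0.082], TCP at [0.179, 0.651, 0.253] pointing down, gripper open.
Joint ranges: [-2.59, 2.59], [-0.33, 1.99], [-1.39, 1.29], [0.1, 2.45], [-1.04, 4.18], [0.21, 1.99], [-2.66, 2.66]. Speed limits (rad/s): [2.57, 2.57, 3.14, 3.14, 3.14, 3.14, 3.14].

INTERFACE

Orientations are given as a unit quaternion [x, y, z, w].
In Python, from rig import ctrl gives the robot as it stands.
- The arm moves only by the tool jog_arm, never from a script. Its arguments are lists of equal length, an entry for each row: "offset": the shift along the tool's x, y, z in cm, a list of three; "rot": the turn, a rotation vector about the tool's x, y, z in rad, a list of three; "claw": the opening, from -1 (shut) to 1 (fully open). A call has 1 to 8 rows; each row is the pose to reach, as a shift and turn from the pose commanded when the call began, along the tool's axes at that moment; what a row does not reach only later rows make up. A row lasts 1/8 s, in which the tool goes at most 62.5 mm and 10.7 degrees, less where a joint would pass 70% of its speed; a pose out of reach is approached as far as the arm can. A call with a gripper value outside its range is refused whole. The fingers move at their own pace and stop on an object; "force" is the grip in N (left out, the last holds). Time passes only in rows, so rows that repeat a pose let the fingers close. It gives the time, the measured TCP pose, the force and the opening at its end, in the units of the state.
- ctrl.observe(): the state, without advancing time (a new reading comes with each control period).
- ctrl.read_camera(name): name is "scene" or "top" or "wrist"; returns a dict with "img" (480x640x3 uint8, red, green, blue), "K" (3x3 intrinsics, pixels), "R" (3x3) and "t" (3): a world point X has camera coordinates R X + t; the wrist camera has in their place "tool_from_camera" (4x4, takes a point from camera to tool coordinates, whose origin is the TCP and whose axes are the flange's). Camera axes: x right, y down, z forward; pixel columns grow to the right and rows downward; lengths in m; the calibration is good to about 2 mm. A picture is of the moment at which its call begins: read the wrist's pose just before it. There is no depth.
- ctrl.sign_off(): hands the job in, once; it reports no verdict.
The state is a dict: "t": time; "joint_pos": joint angles; "joint_vel": joint speeds; "effort": joint torques, N m; "ee_pos": TCP position; "tcp_rot": TCP orientation; "ft_force": force on the tool from outside, world axes, zero at the start; "torque": the same for the moment, N m; "finger_gap": finger opening in m.
Only numpy, scipy, OpenCV 4.12 (cv2) and the standard library are available. Lean on these libraries where they do the work, as an engineer would, in place of code of your own. Each camera call takes 0.05 s, during which the arm holds its last target. There are 200 camera calls.

## Working session

There is one attempt and no reset: what is moved stays moved. The work goes in short steps, Python scripts to look and compute and a tool call to move; the robot and the scene stay as the last step left them, time stands still between calls to the robot, and variables do not carry over. Pictures are saved under pics/ and viewed, on a budget of 10 in all, crops included, one or two more only if the job needs it, and the job is handed in when it is done.

Besides the shell and the picture viewer there is one more tool, called after "Emit:" as name(argument=value, ...), one argument or row to a line, values as JSON. jog_arm: Moves the arm, as the interface text tells. Its arguments: {"type":"object","properties":{"offset":{"type":"array","items":{"type":"array","items":{"type":"number"}}},"rot":{"type":"array","items":{"type":"array","items":{"type":"number"}}},"claw":{"type":"array","items":{"type":"number"}},"force":{"type":"number"}},"required":["offset","rot","claw"]}

```bash
mkdir -p pics; ls
python3 - <<'E'
from rig import ctrl
import cv2,pickle
d={}
for n in("scene","top"):
    c=ctrl.read_camera(n);d[n]=c
    cv2.imwrite(f"pics/{n}0.png",c["img"][...,::-1]); print(n,c["K"],c["R"],c["t"])
pickle.dump(d,open("cams.pkl","wb"))
s=ctrl.observe();print({k:s[k] for k in("t","ee_pos","tcp_rot","finger_gap","ft_force")})
E
```

```text
pics
scene [[477.51825568   0.         323.76052844]
 [  0.         477.51825568 239.45016269]
 [  0.           0.           1.        ]] [[ 0.72828405  0.68516378  0.01236668]
 [ 0.53562399 -0.55789117 -0.63392774]
 [-0.42744506  0.46830336 -0.7732934 ]] [-0.47626822 -0.21500933  1.28702982]
top [[472.55539932   0.         315.15055795]
 [  0.         472.55539932 237.67554985]
 [  0.           0.           1.        ]] [[ 0.02326642 -0.99930047  0.02927865]
 [-0.99916254 -0.02422926 -0.0329721 ]
 [ 0.03365844 -0.02848699 -0.99902733]] [0.03097883 0.56507612 1.06043548]
{'t': 0.1, 'ee_pos': array([0.17847466, 0.65047217, 0.25234993]), 'tcp_rot': array([ 1.33484128e-01,  9.91050561e-01, -8.73983032e-04, -9.30945118e-05]), 'finger_gap': 0.0853651755377139, 'ft_force': array([ 0.00882018, -0.25616939,  0.07133661])}
```

View pics/top0.png

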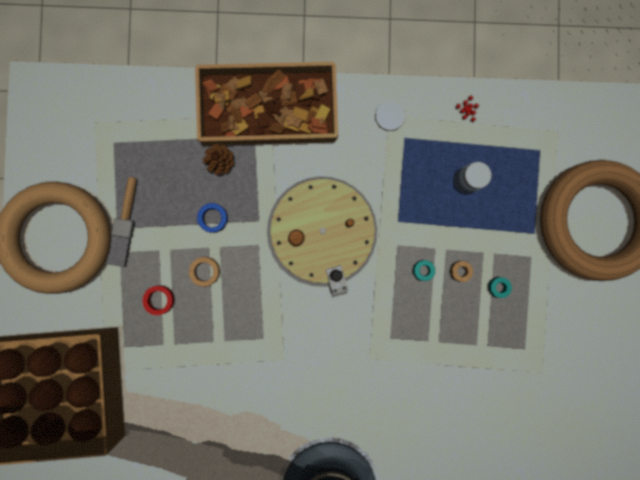

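View pics/scene0.png

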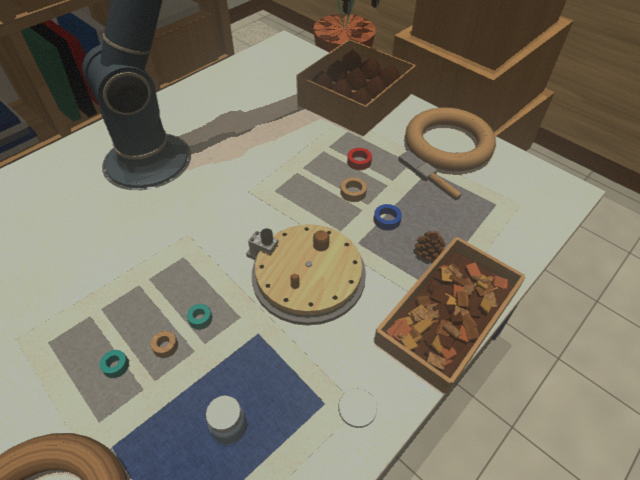

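The top view shows these candidates:
- **Large ring:** wood (205,271), blue (212,217) and red (158,300). The wood one fits.
- **Small ring:** wood (462,271), turquoise (424,271) and (500,287). The wood one fits.
- **Turntable:** thick post (297,238), thin post (350,223), knob (336,274).

The huge wooden rings at the sides are clutter. I'll measure and confirm in one enlarged crop.

```bash
cat > h.py <<'E'
import numpy as np,cv2
from scipy.optimize import least_squares
def proj(c,P):
    q=np.asarray(P)@c["R"].T+c["t"]; q=q@c["K"].T; return q[:,:2]/q[:,2:]
def circ(x,y,z,d,n=72):
    a=np.linspace(0,2*np.pi,n,endpoint=False); return np.c_[x+d/2*np.cos(a),y+d/2*np.sin(a),np.full(n,z)]
def sil(c,xy,prof):   # hull of stacked circles (z,d)
    return cv2.convexHull(np.vstack([proj(c,circ(*xy,z,d)) for z,d in prof]).astype(np.float32))[:,0]
def cen(p):
    m=cv2.moments(p.astype(np.float32)); return np.array([m["m10"],m["m01"]])/m["m00"]
def blob(c,seed,fn,r=30):
    """outer contour of the blob of mask fn(hsv) nearest the seed, at 4x scale"""
    u,v=map(int,seed); S=4
    im=cv2.resize(c["img"][v-r:v+r,u-r:u+r],None,fx=S,fy=S,interpolation=cv2.INTER_CUBIC)
    m=fn(cv2.cvtColor(im,cv2.COLOR_RGB2HSV).astype(int)).astype(np.uint8)
    cs,_=cv2.findContours(m,cv2.RETR_EXTERNAL,cv2.CHAIN_APPROX_NONE)
    cs=[k for k in cs if cv2.contourArea(k)>40*S]
    k=max(cs,key=lambda k:cv2.pointPolygonTest(k,(r*S,r*S),True))
    return (k[:,0]+.5)/S-.5+[u-r,v-r]
def locate(cams,obs,prof,x0):
    f=lambda q:np.concatenate([cen(sil(cams[n],q,prof))-cen(o) for n,o in obs.items()])
    s=least_squares(f,x0); return s.x,s.fun
E
cat > m.py <<'E'
import pickle; from h import *
cams=pickle.load(open("cams.pkl","rb"))
wood=lambda h:(h[...,1]>85)&(h[...,0]<25)
post=lambda h:(h[...,2]<150)&(h[...,1]>110)
black=lambda h:h[...,2]<62
T={"large":(wood,[(0,.066),(.024,.066)],(205,271),(353,188)),"small":(wood,[(0,.048),(.024,.048)],(462,271),(163,343)),
"postL":(post,[(.04,.036),(.068,.036),(.074,.028)],(297,238),(321,240)),"postS":(post,[(.04,.018),(.069,.018),(.074,.012)],(350,223),(295,281)),
"knob":(black,[(.066,.026),(.094,.026)],(336,275),(267,237))}
P={};pn=[]
for k,(fn,prof,a,b) in T.items():
    o={"top":blob(cams["top"],a,fn),"scene":blob(cams["scene"],b,fn)}
    x,r=locate(cams,o,prof,[.5,0]);P[k]=x
    print(k,x.round(4),"res px",r.round(2),"area ratio",[round(cv2.contourArea(v.astype(np.float32))/cv2.contourArea(sil(cams[n],x,prof)),2) for n,v in o.items()],"single",[locate(cams,{n:v},prof,x)[0].round(4) for n,v in o.items()])
    row=[]
    for n,s in(("top",a),("scene",b)):
        u,v=s;im=cv2.resize(cams[n]["img"][v-30:v+30,u-30:u+30],(150,150),interpolation=2)[...,::-1].copy()
        for p,col in((o[n],(0,255,0)),(sil(cams[n],x,prof),(255,0,255))):
            cv2.polylines(im,[np.int32((p-[u-30,v-30]+.5)*2.5)],True,col,1)
        row.append(im)
    pn.append(np.vstack(row))
cv2.imwrite("pics/m1.png",np.hstack(pn))
d=P["postS"]-P["postL"];m=(P["postS"]+P["postL"])/2;print("post dist",np.hypot(*d),"mid",m,"knob off",np.hypot(*(P["knob"]-m)),"dot",d@(P["knob"]-m)/np.hypot(*d))
E
python3 m.py
```

```text
large [0.4815 0.2934] res px [-0.8   0.67  0.2   1.57] area ratio [0.9, 0.73] single [array([0.4831, 0.2917]), array([0.4775, 0.2973])]
small [ 0.4945 -0.2879] res px [-0.46  0.87  0.12  0.9 ] area ratio [0.84, 0.77] single [array([ 0.4965, -0.2889]), array([ 0.4927, -0.287 ])]
postL [0.559  0.0924] res px [-2.54  1.17  0.42  3.18] area ratio [0.92, 0.41] single [array([0.5617, 0.0871]), array([0.5521, 0.0984])]
postS [ 0.5924 -0.0242] res px [-1.67  2.03 -0.31  2.67] area ratio [0.81, 0.27] single [array([ 0.5969, -0.0277]), array([ 0.5881, -0.0191])]
knob [4.855e-01 1.000e-04] res px [ 0.77 -0.77 -0.01 -1.25] area ratio [0.7, 0.42] single [array([0.4839, 0.0017]), array([ 0.4881, -0.0022])]
post dist 0.1212643865037641 mid [0.57570505 0.03412891] knob off 0.09639328860413159 dot 0.007946482929175613
```

View pics/m1.png

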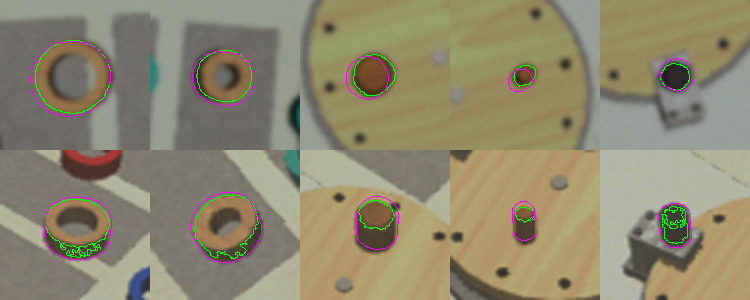

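The crop confirms it: the plain pale rings are at top-view (205,271) and (462,271). My masks only caught the lit top faces in the scene view, so I'll refit with top-face profiles.

```bash
cat > m2.py <<'E'
import pickle; from h import *
cams=pickle.load(open("cams.pkl","rb"))
wood=lambda h:(h[...,1]>85)&(h[...,0]<25)&(h[...,2]>105)
post=lambda h:(h[...,2]<150)&(h[...,2]>75)&(h[...,1]>110)
dark=lambda h:h[...,2]<150
T={"large":(wood,wood,[(.024,.066)],[(.024,.066)],(205,271),(353,188)),"small":(wood,wood,[(.024,.048)],[(.024,.048)],(462,271),(163,343)),
"postL":(post,post,[(.068,.036),(.074,.028)],[(.068,.036),(.074,.028)],(297,238),(321,240)),
"postS":(post,post,[(.069,.018),(.074,.012)],[(.069,.018),(.074,.012)],(350,223),(295,281))}
P={};pn=[]
for k,(f1,f2,p1,p2,a,b) in T.items():
    row=[]
    for n,s,fn,pr in(("top",a,f1,p1),("scene",b,f2,p2)):
        c=cams[n];o=blob(c,s,fn); o=cv2.convexHull(o.astype(np.float32))[:,0]
        x,_=locate(cams,{n:o},pr,[.5,0]);P[k,n]=x
        print(k,n,x.round(4),"area ratio",round(cv2.contourArea(o)/cv2.contourArea(sil(c,x,pr)),2))
        u,v=s;im=cv2.resize(c["img"][v-30:v+30,u-30:u+30],(180,180),interpolation=2)[...,::-1].copy()
        for p,col in((o,(0,255,0)),(sil(c,x,pr),(255,0,255))): cv2.polylines(im,[np.int32((p-[u-30,v-30]+.5)*3)],True,col,1)
        row.append(im)
    pn.append(np.vstack(row))
cv2.imwrite("pics/m2.png",np.hstack(pn))
E
python3 m2.py
```

```text
large top [0.4833 0.2904] area ratio 0.95
large scene [0.4824 0.2903] area ratio 0.97
small top [ 0.4968 -0.2876] area ratio 0.9
small scene [ 0.4973 -0.2875] area ratio 0.95
postL top [0.5615 0.0869] area ratio 0.95
postL scene [0.56   0.0898] area ratio 0.76
postS top [ 0.5959 -0.0264] area ratio 1.01
postS scene [ 0.5959 -0.0257] area ratio 0.7
```

View pics/m2.png

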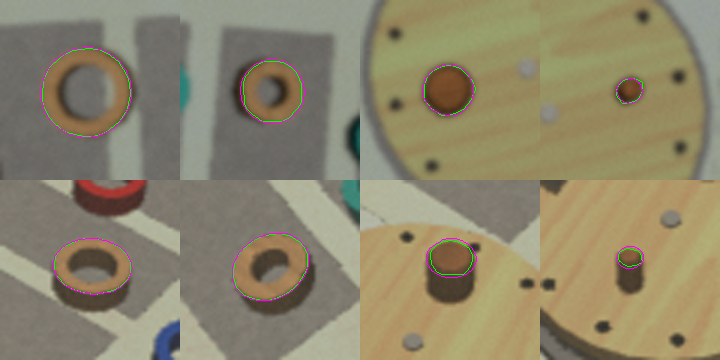

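Top-face fits from the two cameras agree within about 1–3 mm: large ring (.483,.290), small ring (.497,-.2875), posts (.561,.088) and (.596,-.026). The posts come out 119 mm apart (120 expected), and the knob predicted from geometry, (.483,.002), matches its measured position. Next I'll move above the large ring and align the tool with the world axes.

Emit:
jog_arm(
  offset=[
    [-38.9,-26.7,0],
    [-38.9,-26.7,0],
    [-38.9,-26.7,0],
    [-38.9,-26.7,5],
    [-38.9,-26.7,5],
    [-38.9,-26.7,5],
    [-38.9,-26.7,5],
    [-38.9,-26.7,5],
  ],
  rot=[
    [0,0,-0.1],
    [0,0,-0.2],
    [0,0,-0.268],
    [0,0,-0.268],
    [0,0,-0.268],
    [0,0,-0.268],
    [0,0,-0.268],
    [0,0,-0.268],
  ],
  claw=[1,1,1,1,1,1,1,1],
  force=30,
)

```text
t: 1.1
ee_pos: [0.4847, 0.2869, 0.2025]
tcp_rot: [0.002, 1.0, -0.001, -0.0]
ft_force: [0.6, 1.4, -0.6]
finger_gap: 0.0854
```

```bash
cat > w.py <<'E'
from rig import ctrl; from h import *
from scipy.spatial.transform import Rotation as Ro
def wrist(name=None):
    s=ctrl.observe(); c=ctrl.read_camera("wrist")
    M=np.eye(4);M[:3,:3]=Ro.from_quat(s["tcp_rot"]).as_matrix();M[:3,3]=s["ee_pos"]
    E=np.linalg.inv(M@c["tool_from_camera"]);c["R"],c["t"]=E[:3,:3],E[:3,3];c["s"]=s
    if name: cv2.imwrite(f"pics/{name}.png",c["img"][...,::-1])
    return c
E
python3 - <<'E'
from w import *
import pickle
c=wrist("w1");pickle.dump({k:c[k] for k in("img","K","R","t")},open("w1.pkl","wb"))
print(c["s"]["t"],c["s"]["ee_pos"],c["s"]["tcp_rot"],c["tool_from_camera"].round(3))
im=c["img"][...,::-1].copy()
cv2.polylines(im,[np.int32(sil(c,(.483,.290),[(.024,.066)]))],True,(255,0,255),1)
cv2.imwrite("pics/w1o.png",im)
E
```

```text
1.1 [0.48469528 0.28692367 0.20247106] [ 1.90808265e-03  9.99997803e-01 -8.32434978e-04 -2.44747372e-04] [[-0.001 -0.95  -0.312  0.08 ]
 [ 1.    -0.001  0.    -0.001]
 [-0.    -0.312  0.95  -0.121]
 [ 0.     0.     0.     1.   ]]
```

View pics/w1o.png

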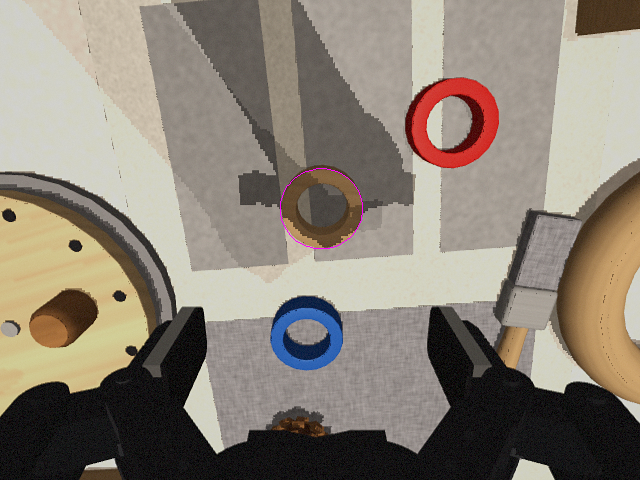

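The wrist overlay sits on the wooden ring at (322,208), so the position is confirmed. Descending.

Emit:
jog_arm(
  offset=[
    [0.1,0.3,5],
    [0.1,0.3,10],
    [0.1,0.3,14],
    [0.1,0.3,14],
    [0.1,0.3,14],
  ],
  rot=[
    [0,0,0],
    [0,0,0],
    [0,0,0],
    [0,0,0],
    [0,0,0],
  ],
  claw=[1,1,1,1,1],
)

```text
t: 1.78
ee_pos: [0.4828, 0.2942, 0.0645]
tcp_rot: [-0.0, 1.0, 0.001, 0.001]
ft_force: [0.4, -0.0, -0.3]
finger_gap: 0.0858
```

Emit:
jog_arm(
  offset=[
    [0,-0.4,2],
    [0,-0.4,4.3],
    [0,-0.4,4.3],
    [0,-0.4,4.3],
  ],
  rot=[
    [0,0,0],
    [0,0,0],
    [0,0,0],
    [0,0,0],
  ],
  claw=[1,1,1,1],
)

```text
t: 2.28
ee_pos: [0.4832, 0.2904, 0.0222]
tcp_rot: [-0.0, 1.0, 0.001, 0.001]
ft_force: [-0.8, -0.2, -0.6]
finger_gap: 0.0854
```

Emit:
jog_arm(
  offset=[
    [0,0,0],
    [0,0,0],
    [0,0,0],
    [0,0,0],
    [0,0,0],
    [0,0,0],
  ],
  rot=[
    [0,0,0],
    [0,0,0],
    [0,0,0],
    [0,0,0],
    [0,0,0],
    [0,0,0],
  ],
  claw=[0.3,0.3,0.3,0.3,0.3,0.3],
  force=30,
)

```text
t: 3.02
ee_pos: [0.4829, 0.2902, 0.0221]
tcp_rot: [-0.0, 1.0, 0.001, 0.001]
ft_force: [-1.9, -1.3, 6.8]
finger_gap: 0.0654
```

Emit:
jog_arm(
  offset=[
    [0,0,-4],
    [0,0,-9],
    [0,0,-14],
    [0,0,-14],
    [0,0,-14],
  ],
  rot=[
    [0,0,0],
    [0,0,0],
    [0,0,0],
    [0,0,0],
    [0,0,0],
  ],
  claw=[0.3,0.3,0.3,0.3,0.3],
)

```text
t: 3.65
ee_pos: [0.4816, 0.2893, 0.1602]
tcp_rot: [-0.0, 1.0, -0.0, -0.0]
ft_force: [-0.1, -0.7, -1.3]
finger_gap: 0.0652
```

Run:
```python
from w import *
import pickle
c0=pickle.load(open("w1.pkl","rb"))
c=wrist()
post=lambda h:(h[...,2]<165)&(h[...,1]>120)
o=blob(c0,(62,319),post,45);o=cv2.convexHull(o.astype(np.float32))[:,0]
pr=[(.04,.036),(.068,.036),(.074,.028)]
x,_=locate({"w":c0},{"w":o},pr,[.56,.09]);print("postL",x,cv2.contourArea(o)/cv2.contourArea(sil(c0,x,pr)))
im=c["img"][...,::-1].copy(); s=c["s"]["ee_pos"]; z=s[2]-.0221
for d in(.066,.042): cv2.polylines(im,[np.int32(proj(c,circ(s[0],s[1],z+.024,d)))],True,(255,0,255),1)
im0=c0["img"][...,::-1].copy();cv2.polylines(im0,[np.int32(o)],True,(0,255,0),1);cv2.polylines(im0,[np.int32(sil(c0,x,pr))],True,(255,0,255),1)
cv2.imwrite("pics/w2.png",np.hstack([im[100:460,160:480],cv2.resize(im0[260:380,0:140],(420,360))]))
```

```text
postL [0.56092824 0.0874829 ] 0.9911331901439068
```

View pics/w2.png

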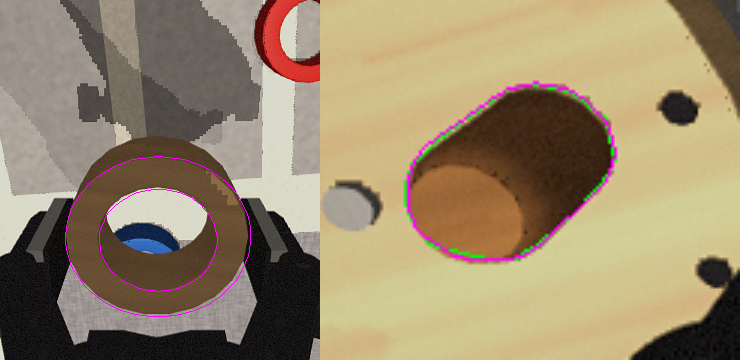

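The held ring matches its overlay, so it is centred and level. The thick post fits at (.561,.0875). Moving over the post.

Emit:
jog_arm(
  offset=[
    [-2,-5,0],
    [-4,-10,0],
    [-6,-15,0],
    [-7.9,-20.1,0],
    [-7.9,-20.1,0],
    [-7.9,-20.1,0],
    [-7.9,-20.1,0],
  ],
  rot=[
    [0,0,0],
    [0,0,0],
    [0,0,0],
    [0,0,0],
    [0,0,0],
    [0,0,0],
    [0,0,0],
  ],
  claw=[0.3,0.3,0.3,0.3,0.3,0.3,0.3],
)

```text
t: 4.58
ee_pos: [0.5602, 0.0904, 0.1595]
tcp_rot: [-0.002, 1.0, 0.0, -0.001]
ft_force: [-0.3, -0.7, -0.8]
finger_gap: 0.065
```

Emit:
jog_arm(
  offset=[
    [-0.1,-0.3,3],
    [-0.1,-0.3,5],
    [-0.1,-0.3,6],
    [-0.1,-0.3,6],
    [-0.1,-0.3,6],
    [-0.1,-0.3,6],
  ],
  rot=[
    [0,0,0],
    [0,0,0],
    [0,0,0],
    [0,0,0],
    [0,0,0],
    [0,0,0],
  ],
  claw=[0.3,0.3,0.3,0.3,0.3,0.3],
)

```text
t: 5.32
ee_pos: [0.5626, 0.0858, 0.1011]
tcp_rot: [-0.0, 1.0, 0.0, 0.001]
ft_force: [-0.2, -0.1, 0.1]
finger_gap: 0.0654
```

Emit:
jog_arm(
  offset=[
    [0,0,0],
    [0,0,0],
    [0,0,0],
  ],
  rot=[
    [0,0,0],
    [0,0,0],
    [0,0,0],
  ],
  claw=[0.3,0.3,0.3],
)

```text
t: 5.7
ee_pos: [0.5621, 0.0855, 0.1004]
tcp_rot: [-0.0, 1.0, 0.0, 0.0]
ft_force: [0.7, -0.6, 0.7]
finger_gap: 0.0649
```

Emit:
jog_arm(
  offset=[
    [0,0,0],
  ],
  rot=[
    [0,0,0],
  ],
  claw=[0.3],
)

```text
t: 5.82
ee_pos: [0.5621, 0.0856, 0.1003]
tcp_rot: [-0.0, 1.0, 0.0, -0.0]
ft_force: [0.2, 0.3, 0.8]
finger_gap: 0.065
```

Emit:
jog_arm(
  offset=[
    [0.1,0.2,0],
    [0.1,0.2,0],
    [0.1,0.2,0.5],
    [0.1,0.2,1.0],
    [0.1,0.2,1.5],
    [0.1,0.2,2.0],
    [0.1,0.2,2.0],
    [0.1,0.2,2.0],
  ],
  rot=[
    [0,0,0],
    [0,0,0],
    [0,0,0],
    [0,0,0],
    [0,0,0],
    [0,0,0],
    [0,0,0],
    [0,0,0],
  ],
  claw=[0.3,0.3,0.3,0.3,0.3,0.3,0.3,0.3],
)

```text
t: 6.82
ee_pos: [0.5612, 0.0876, 0.0803]
tcp_rot: [-0.0, 1.0, 0.0, 0.0]
ft_force: [0.2, 0.4, -1.2]
finger_gap: 0.0656
```

On target with no side force, so I'm lowering the rest of the way (seat at TCP z .062) and releasing.

Emit:
jog_arm(
  offset=[
    [0,0,0.5],
    [0,0,1.0],
    [0,0,1.5],
    [0,0,1.75],
    [0,0,1.75],
    [0,0,1.75],
  ],
  rot=[
    [0,0,0],
    [0,0,0],
    [0,0,0],
    [0,0,0],
    [0,0,0],
    [0,0,0],
  ],
  claw=[0.3,0.3,0.3,0.3,0.3,0.3],
)

```text
t: 7.58
ee_pos: [0.5612, 0.0876, 0.0628]
tcp_rot: [-0.0, 1.0, 0.0, 0.0]
ft_force: [1.2, 0.4, -0.3]
finger_gap: 0.065
```

Emit:
jog_arm(
  offset=[
    [0,0,0],
    [0,0,0],
    [0,0,0],
    [0,0,0],
    [0,0,-4],
    [0,0,-9],
    [0,0,-13],
    [0,0,-13],
  ],
  rot=[
    [0,0,0],
    [0,0,0],
    [0,0,0],
    [0,0,0],
    [0,0,0],
    [0,0,0],
    [0,0,0],
    [0,0,0],
  ],
  claw=[1,1,1,1,1,1,1,1],
)

```text
t: 8.57
ee_pos: [0.5632, 0.0879, 0.1965]
tcp_rot: [-0.0, 1.0, 0.001, 0.004]
ft_force: [-0.8, -0.2, -0.2]
finger_gap: 0.0859
```

Run:
```python
from w import *
c=wrist("w3")
im=c["img"][...,::-1].copy()
for xy,z,ds in(((.561,.0875),.064,(.066,.042)),((.596,-.026),.074,(.012,)),((.484,.001),.094,(.026,))):
    for d in ds: cv2.polylines(im,[np.int32(proj(c,circ(*xy,z,d)))],True,(255,0,255),1)
cv2.imwrite("pics/w3o.png",im)
```

```text
(no output)
```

View pics/w3o.png

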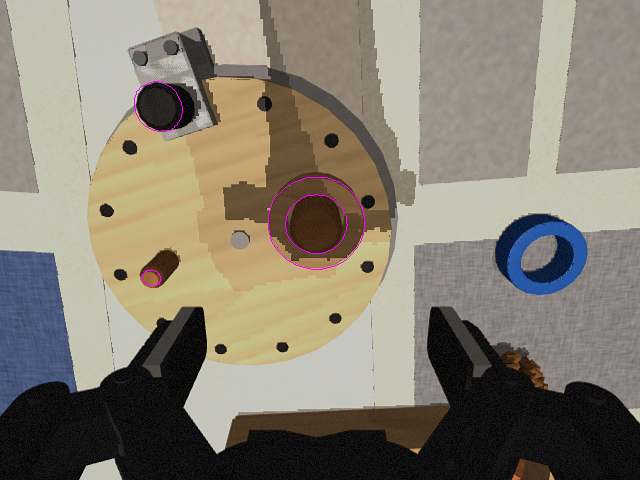

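Emit:
jog_arm(
  offset=[
    [6.4,-37.5,0],
    [6.4,-37.5,0],
    [6.4,-37.5,0],
    [6.4,-37.5,0],
    [6.4,-37.5,0],
    [6.4,-37.5,0],
    [6.4,-37.5,0],
    [6.4,-37.5,0],
  ],
  rot=[
    [0,0,0],
    [0,0,0],
    [0,0,0],
    [0,0,0],
    [0,0,0],
    [0,0,0],
    [0,0,0],
    [0,0,0],
  ],
  claw=[0.45,0.45,0.45,0.45,0.45,0.45,0.45,0.45],
)

```text
t: 9.62
ee_pos: [0.4964, -0.2871, 0.1913]
tcp_rot: [0.0, 1.0, 0.001, -0.001]
ft_force: [0.0, 0.3, -1.1]
finger_gap: 0.0618
```

The large ring lies around its post at (317,222) and matches the seated-height overlay. The thin post (151,278) and knob (162,106) overlays also line up. Now fitting the small ring from above.

```bash
cat > sr.py <<'E'
from w import *
c=wrist("w4"); print(c["s"]["ee_pos"])
wood=lambda h:(h[...,1]>70)&(h[...,0]<25)
u=proj(c,[[.497,-.2875,.012]])[0]
o=cv2.convexHull(blob(c,u,wood,60).astype(np.float32))[:,0]
pr=[(0,.048),(.024,.048)]
x,_=locate({"w":c},{"w":o},pr,[.497,-.2875]);print(u,x,cv2.contourArea(o)/cv2.contourArea(sil(c,x,pr)))
import pickle
b=pickle.load(open("cams.pkl","rb"))
c3={**c};im=cv2.imread("pics/w3.png")[...,::-1]
E
python3 sr.py
```

```text
[ 0.49641755 -0.28705192  0.19129827]
[316.33848054 213.10748577] [ 0.49651229 -0.28807463] 0.964747475283319
```

Emit:
jog_arm(
  offset=[
    [0,-0.1,5],
    [0,-0.1,10],
    [0,-0.1,14],
    [0,-0.1,15.5],
    [0,-0.1,16.5],
    [0,-0.1,16.5],
    [0,-0.1,16.5],
    [0,-0.1,16.5],
  ],
  rot=[
    [0,0,0],
    [0,0,0],
    [0,0,0],
    [0,0,0],
    [0,0,0],
    [0,0,0],
    [0,0,0],
    [0,0,0],
  ],
  claw=[0.45,0.45,0.45,0.45,0.45,0.45,0.45,0.45],
)

```text
t: 10.68
ee_pos: [0.4978, -0.2888, 0.0288]
tcp_rot: [-0.0, 1.0, -0.0, 0.001]
ft_force: [-0.4, 0.7, -0.0]
finger_gap: 0.062
```

Emit:
jog_arm(
  offset=[
    [0,0,0],
    [0,0,0],
    [0,0,0],
    [0,0,0],
    [0,0,0],
    [0,0,0],
  ],
  rot=[
    [0,0,0],
    [0,0,0],
    [0,0,0],
    [0,0,0],
    [0,0,0],
    [0,0,0],
  ],
  claw=[-0.1,-0.1,-0.1,-0.1,-0.1,-0.1],
  force=30,
)

```text
t: 11.42
ee_pos: [0.4976, -0.2887, 0.0288]
tcp_rot: [-0.0, 1.0, -0.0, 0.001]
ft_force: [-1.3, 0.8, 6.5]
finger_gap: 0.0466
```

Emit:
jog_arm(
  offset=[
    [0,0,-4],
    [0,0,-9],
    [0,0,-13.6],
    [0,0,-13.6],
    [0,0,-13.6],
    [0,0,-13.6],
  ],
  rot=[
    [0,0,0],
    [0,0,0],
    [0,0,0],
    [0,0,0],
    [0,0,0],
    [0,0,0],
  ],
  claw=[-0.1,-0.1,-0.1,-0.1,-0.1,-0.1],
)

```text
t: 12.18
ee_pos: [0.4963, -0.2879, 0.1623]
tcp_rot: [-0.0, 1.0, 0.001, -0.001]
ft_force: [0.0, -0.2, -0.9]
finger_gap: 0.0468
```

Run:
```python
from w import *
c=wrist("w5"); s=c["s"]["ee_pos"]; z=s[2]-.0288;print(s,c["s"]["finger_gap"])
im=c["img"][...,::-1].copy()
for d in(.048,.024): cv2.polylines(im,[np.int32(proj(c,circ(s[0]-.001,s[1],z+.024,d)))],True,(255,0,255),1)
cv2.imwrite("pics/w5o.png",cv2.resize(im[200:400,200:440],None,fx=2,fy=2))
```

```text
[ 0.49627227 -0.28788328  0.16226124] 0.04682014695642303
```

View pics/w5o.png

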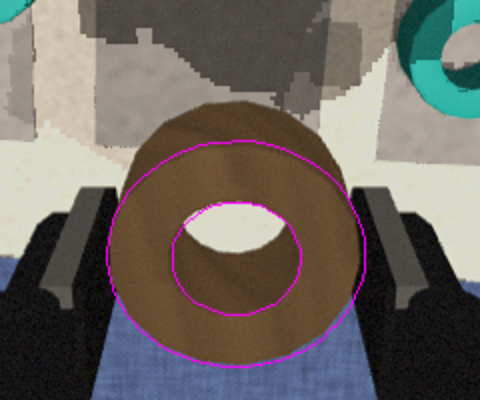

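The small ring is held level and centred. Moving to the thin post.

Emit:
jog_arm(
  offset=[
    [-2.5,6,0],
    [-5,12,0],
    [-7.5,18,0],
    [-10,24,0],
    [-10,26.2,0],
    [-10,26.2,2],
    [-10,26.2,4],
    [-10,26.2,5],
  ],
  rot=[
    [0,0,0],
    [0,0,0],
    [0,0,0],
    [0,0,0],
    [0,0,0],
    [0,0,0],
    [0,0,0],
    [0,0,0],
  ],
  claw=[-0.1,-0.1,-0.1,-0.1,-0.1,-0.1,-0.1,-0.1],
)

```text
t: 13.22
ee_pos: [0.596, -0.0263, 0.1116]
tcp_rot: [-0.0, 1.0, -0.0, -0.002]
ft_force: [-0.8, -0.1, -0.1]
finger_gap: 0.0469
```

Emit:
jog_arm(
  offset=[
    [0,0,0],
    [0,0,0],
    [0,0,0],
    [0,0,0],
  ],
  rot=[
    [0,0,0],
    [0,0,0],
    [0,0,0],
    [0,0,0],
  ],
  claw=[-0.1,-0.1,-0.1,-0.1],
)

```text
t: 13.72
ee_pos: [0.5974, -0.0265, 0.1144]
tcp_rot: [-0.0, 1.0, 0.0, 0.001]
ft_force: [-0.3, 0.7, 0.0]
finger_gap: 0.0472
```

Emit:
jog_arm(
  offset=[
    [0.1,0,0],
    [0.1,0,0.5],
    [0.1,0,1],
    [0.1,0,1.5],
    [0.1,0,2],
    [0.1,0,2.5],
    [0.1,0,2.5],
    [0.1,0,2.5],
  ],
  rot=[
    [0,0,0],
    [0,0,0],
    [0,0,0],
    [0,0,0],
    [0,0,0],
    [0,0,0],
    [0,0,0],
    [0,0,0],
  ],
  claw=[-0.1,-0.1,-0.1,-0.1,-0.1,-0.1,-0.1,-0.1],
)

```text
t: 14.72
ee_pos: [0.5962, -0.0264, 0.0888]
tcp_rot: [-0.0, 1.0, 0.0, 0.0]
ft_force: [-0.8, -0.5, -0.8]
finger_gap: 0.0468
```

Seat is at TCP z .0688, so 2.0 cm remain.

Emit:
jog_arm(
  offset=[
    [0,0,0.5],
    [0,0,1],
    [0,0,1.5],
    [0,0,1.9],
    [0,0,1.9],
    [0,0,1.9],
  ],
  rot=[
    [0,0,0],
    [0,0,0],
    [0,0,0],
    [0,0,0],
    [0,0,0],
    [0,0,0],
  ],
  claw=[-0.1,-0.1,-0.1,-0.1,-0.1,-0.1],
)

```text
t: 15.48
ee_pos: [0.5962, -0.0264, 0.0698]
tcp_rot: [-0.0, 1.0, 0.0, 0.0]
ft_force: [-0.3, -1.2, 0.3]
finger_gap: 0.0471
```

Emit:
jog_arm(
  offset=[
    [0,0,0],
    [0,0,0],
    [0,0,0],
    [0,0,-4],
    [0,0,-9],
    [0,0,-13],
    [0,0,-13],
    [0,0,-13],
  ],
  rot=[
    [0,0,0],
    [0,0,0],
    [0,0,0],
    [0,0,0],
    [0,0,0],
    [0,0,0],
    [0,0,0],
    [0,0,0],
  ],
  claw=[0.45,0.45,0.45,0.45,0.45,0.45,0.45,0.45],
)

```text
t: 16.48
ee_pos: [0.5956, -0.0263, 0.1993]
tcp_rot: [-0.0, 1.0, 0.0, -0.0]
ft_force: [-0.1, -0.2, -0.3]
finger_gap: 0.0617
```

Run:
```python
from w import *
c=wrist("w6");print(c["s"]["ee_pos"])
im=c["img"][...,::-1].copy()
for xy,z,ds in(((.561,.0875),.064,(.066,.042)),((.596,-.026),.064,(.048,.024)),((.484,.001),.094,(.026,))):
    for d in ds: cv2.polylines(im,[np.int32(proj(c,circ(*xy,z,d)))],True,(255,0,255),1)
cv2.imwrite("pics/w6o.png",im)
```

```text
[ 0.59556942 -0.02633886  0.19927694]
```

View pics/w6o.png

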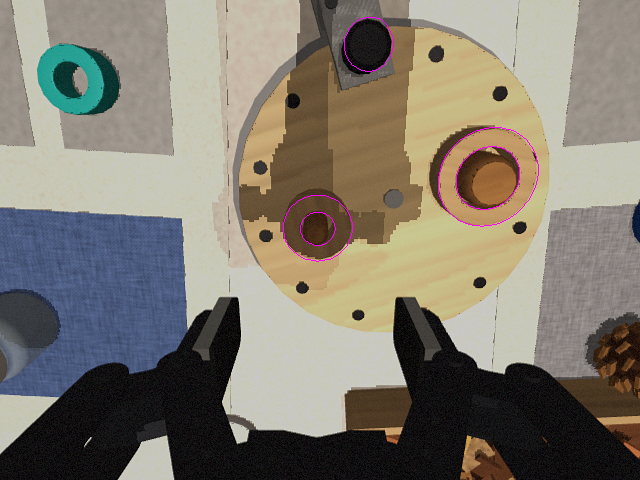

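Both rings lie flat around their posts: small at (317,228), large at (487,176), matching the overlays. The knob is at (368,45). Moving above the knob.

Emit:
jog_arm(
  offset=[
    [5.6,1.4,0],
    [11.2,2.7,0],
    [11.2,2.7,3],
    [11.2,2.7,5],
    [11.2,2.7,5],
    [11.2,2.7,5],
    [11.2,2.7,5],
  ],
  rot=[
    [0,0,0],
    [0,0,0],
    [0,0,0],
    [0,0,0],
    [0,0,0],
    [0,0,0],
    [0,0,0],
  ],
  claw=[0.3,0.3,0.3,0.3,0.3,0.3,0.3],
)

```text
t: 17.4
ee_pos: [0.4847, 0.0005, 0.1503]
tcp_rot: [-0.0, 1.0, 0.0, 0.001]
ft_force: [0.6, -0.0, 0.4]
finger_gap: 0.0557
```

Run:
```python
from w import *
c=wrist("w7");print(c["s"]["ee_pos"])
u=proj(c,[[.484,.001,.08]])[0]
o=cv2.convexHull(blob(c,u,lambda h:h[...,2]<55,55).astype(np.float32))[:,0]
pr=[(.066,.026),(.094,.026)]
x,_=locate({"w":c},{"w":o},pr,[.484,.001]);print(u,x,cv2.contourArea(o)/cv2.contourArea(sil(c,x,pr)))
```

```text
[0.48467271 0.00050209 0.15030967]
[318.60545199 263.16351846] [4.83234058e-01 2.81705873e-04] 0.9003632511625952
```

Emit:
jog_arm(
  offset=[
    [0.1,0,2],
    [0.1,0,4],
    [0.1,0,5],
    [0.1,0,6],
    [0.1,0,6],
    [0.1,0,6],
    [0.1,0,6],
  ],
  rot=[
    [0,0,0],
    [0,0,0],
    [0,0,0],
    [0,0,0],
    [0,0,0],
    [0,0,0],
    [0,0,0],
  ],
  claw=[0.3,0.3,0.3,0.3,0.3,0.3,0.3],
)

```text
t: 18.32
ee_pos: [0.4835, 0.0006, 0.0903]
tcp_rot: [-0.0, 1.0, 0.0, 0.001]
ft_force: [-0.5, 0.3, 0.1]
finger_gap: 0.0558
```

Emit:
jog_arm(
  offset=[
    [0,0,0],
    [0,0,0],
    [0,0,0],
    [0,0,0],
    [0,0,0],
    [0,0,0],
    [0,0,0],
    [0,0,0],
  ],
  rot=[
    [0,0,0],
    [0,0,0],
    [0,0,0],
    [0,0,0],
    [0,0,0],
    [0,0,0],
    [0,0,0],
    [0,0,0],
  ],
  claw=[-0.8,-0.8,-0.8,-0.8,-0.8,-0.8,-0.8,-0.8],
  force=70,
)

```text
t: 19.32
ee_pos: [0.4833, 0.0009, 0.0903]
tcp_rot: [-0.0, 1.0, 0.0, 0.0]
ft_force: [-1.1, 1.1, 5.0]
finger_gap: 0.0236
```

Emit:
jog_arm(
  offset=[
    [0,0,-0.4],
    [0,0,-0.8],
    [0,0,-1.2],
    [0,0,-1.6],
    [0,0,-2.0],
    [0,0,-2.1],
    [0,0,-2.1],
    [0,0,-2.1],
  ],
  rot=[
    [0,0,0],
    [0,0,0],
    [0,0,0],
    [0,0,0],
    [0,0,0],
    [0,0,0],
    [0,0,0],
    [0,0,0],
  ],
  claw=[-0.8,-0.8,-0.8,-0.8,-0.8,-0.8,-0.8,-0.8],
)

```text
t: 20.32
ee_pos: [0.4831, 0.0008, 0.1107]
tcp_rot: [-0.0, 1.0, 0.0, -0.0]
ft_force: [3.8, 3.2, -12.2]
finger_gap: 0.0235
```

Emit:
jog_arm(
  offset=[
    [0,0,-0.1],
    [0,0,-0.2],
    [0,0,-0.2],
    [0,0,-0.2],
  ],
  rot=[
    [0,0,0],
    [0,0,0],
    [0,0,0],
    [0,0,0],
  ],
  claw=[-0.8,-0.8,-0.8,-0.8],
)

```text
t: 20.82
ee_pos: [0.4831, 0.0008, 0.1125]
tcp_rot: [-0.0, 1.0, 0.0, -0.0]
ft_force: [4.4, 2.6, -12.8]
finger_gap: 0.0239
```

Run:
```python
from w import *
s=ctrl.observe();print(s["ee_pos"],s["ft_force"],s["finger_gap"])
a=ctrl.read_camera("scene");im=a["img"][...,::-1].copy()
b=ctrl.read_camera("top");jm=b["img"][...,::-1].copy()
for xy,d in(((.561,.0875),.066),((.596,-.026),.048)):
    cv2.polylines(im,[np.int32(proj(a,circ(*xy,.064,d))*1)],True,(255,0,255),1)
cv2.imwrite("pics/end.png",np.hstack([cv2.resize(im[205:325,220:380],(480,360)),cv2.resize(jm[170:290,270:370],(300,360))]))
```

```text
[0.48312682 0.00084877 0.1124719 ] [  4.38856743   2.61184573 -12.83677311] 0.023947087902391848
```

View pics/end.png

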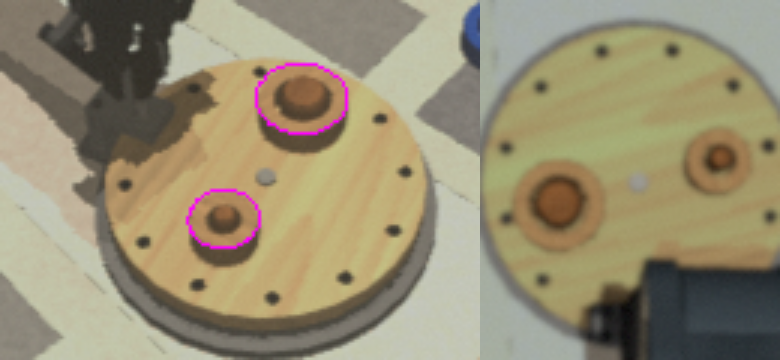

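Rings are seated and the board hasn't turned. I'll pull 1.5 mm more to see whether the force rises at the stop.

Emit:
jog_arm(
  offset=[
    [0,0,-0.1],
    [0,0,-0.15],
    [0,0,-0.15],
    [0,0,-0.15],
  ],
  rot=[
    [0,0,0],
    [0,0,0],
    [0,0,0],
    [0,0,0],
  ],
  claw=[-0.8,-0.8,-0.8,-0.8],
)

```text
t: 21.42
ee_pos: [0.483, 0.0008, 0.1126]
tcp_rot: [-0.0, 1.0, -0.0, -0.0]
ft_force: [8.7, 2.9, -25.5]
finger_gap: 0.0237
```

Emit:
jog_arm(
  offset=[
    [0,0,0],
    [0,0,0],
    [0,0,0],
    [0,0,0],
  ],
  rot=[
    [0,0,0],
    [0,0,0],
    [0,0,0],
    [0,0,0],
  ],
  claw=[-0.8,-0.8,-0.8,-0.8],
)

```text
t: 21.92
ee_pos: [0.483, 0.0008, 0.1126]
tcp_rot: [-0.0, 1.0, -0.0, -0.0]
ft_force: [8.4, 2.8, -25.3]
finger_gap: 0.0238
```

Force rose to 25 N with no further travel, so it's at the stop, and it stays steady with no slip. Handing in.

```bash
python3 -c "
from rig import ctrl
print(ctrl.sign_off()); s=ctrl.observe(); print(s['t'],s['ee_pos'],s['ft_force'],s['finger_gap'])"
```

```text
the job is handed in; nothing more can be done
None
the job is handed in; nothing more can be done
```

I put both plain wooden rings over their posts and let go of them. I then pulled the plunger knob up to its stop and handed the job in at about 22 s while still holding it there.

- **Rings:** wrist, scene and top pictures showed each ring flat around its own post, matching the outline expected for a seated ring. I judged this by eye and did not fit their final positions numerically.
- **Plunger:** the tool rose 22.3 mm while gripping the knob. An extra 1.5 mm pull raised the force from 12.8 N to 25 N with no further travel, and it stayed steady, so the plunger was at its stop and the grip was not slipping.
- **Board:** it showed no visible turn in the last pictures. I did not measure its angle.
- **Other objects:** the arm never came near the jar, pine cone or brush. I did not re-measure their positions at the end.

No check failed. The finger gap read about 1 to 2 mm under the known diameters when gripping. Measured TCP positions lagged the commands by 1 to 4 mm until the arm settled, and I corrected for that before placing.

I viewed 9 pictures. The hand-in reports no verdict, and the state could not be read afterwards.

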